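# Close up two pickling crocks

### The arm

A 6-joint arm with a two-finger parallel gripper is mounted at the origin on the work surface. World frame = base frame: x ahead of the robot, y to its left, z up, the work surface at z = 0. Lengths are in m, angles in degrees, forces in N, time in s.
With the tool pointing down it reaches from about 0.375 to 0.75 m from the base axis. Payload 9 kg.
Tool frame: the origin (TCP) lies midway between the tips of the shut fingers; the grasp point (between the pads) lies 19 mm behind it (robot.hold_point_z is the distance from the TCP to the grasp point, in m); z points along the fingers, y is the line along which they close (so a half turn about z gives the same grasp; the last joint's range is limited). The gripper opens to 85 mm and grips with 20 to 120 N. Pads are 22 mm wide; open, the fingers measure 114 mm over their backs; the gripper's body (76 mm by 85 mm) begins 54 mm behind the grasp point. The pads swing forward as they close: fully open they stand 13 mm farther back than shut.
Start: joints at [61.839, 5.964, 5.575, 89.605, 0, 77.527], TCP at [0.162, 0.578, 0.231] pointing down, gripper open.
Joint ranges: [-171.21, 171.21], [-48.23, 106.86], [-62.78, 66.21], [-105.2, 120.99], [-86.42, 89.51], [-180, 180]. Speed limits (degrees/s): [127.2, 127.2, 147.25, 180, 180, 180].

### API

Orientations are given as [roll, pitch, yaw] about the fixed x, y, z axes, in that order (R = Rz(yaw) Ry(pitch) Rx(roll)).
In Python, from plant import robot, fingers, grab_frame, get_calibration, cut_out, mark_of gives the robot as it stands. Calls block until the motion is done:
- robot.move_pose(position, orientation): joint-space move of the TCP to a pose.
- robot.line_to(position, vel=0.15, rotation=None, guard=None): straight line of the TCP; rotation=None keeps the orientation; vel is the mean speed in m/s. With guard (N) it stops when the force on the tool has changed by that much, and returns True; else False.
- robot.goto_joints(angles): joint-space move.
- fingers.set_gripper(opening): finger opening in m; the grip force is fixed at half the most; returns when the fingers have stopped.
- robot.pause(seconds).
- robot.ik(position, orientation): joint angles nearest the present ones, or None.
- grab_frame(name): name is "scene" or "side" or "wrist"; returns the picture (480x640x3 uint8, blue, green, red); there is no depth.
- get_calibration(name): a dict with "vertical_fov" (degrees; the focal length in pixels is half the picture's height over the tangent of half this angle, whatever the lens; pixels are square), "cx", "cy" (the principal point, pixels), "rvec" (rotation vector, rad) and "tvec" (3), from world to camera coordinates, as OpenCV has them. Camera axes: x right, y down, z forward; pixel columns grow to the right and rows downward; lengths in m; the calibration is good to about 2 mm. A picture is of the moment at which its call begins: read the wrist's pose just before it. get_calibration takes no time and is no camera call; for the wrist camera it gives the pose at the moment of the call.
A pose or a line that the arm cannot do raises robot.IKError and nothing moves.
- robot.job_done(): hands the job in; it is judged then, once.
Trained networks look in the newest picture that a camera, given by its name, has taken for a name from the list of things; names that differ only in an ending like _2 or _b are one class to them, and where a whole thing is asked for, a point or a joint stands for the part that bears it (a point fixed in the world has none). Each returns a list of dicts, best first, with "confidence" (0 to 1); they miss things now and then, are a little off and sometimes report something else, mostly with a low value. They report only what shows in the picture. A call takes as long as a camera call.
- cut_out(camera, target): "pixels" (480x640 bool, what is visible of it) and "uv" ([column, row] in pixels, amid what is visible of it).
- mark_of(camera, target): "uv" ([column, row] in pixels: a listed point, or the origin of a listed thing).
Readings, each from a call of its own:
- robot.get_time(): time.
- robot.get_q(): joint angles.
- robot.get_qvel(): joint speeds.
- robot.get_joint_torque(): joint torques, N m.
- robot.get_tool_pos(): TCP position.
- robot.get_tcp_rot(): TCP orientation.
- robot.get_ft_force(): force on the tool from outside, world axes, zero at the start.
- robot.get_torque(): the same for the moment, N m.
- robot.get_gripper_width(): finger opening in m.
- robot.get_gripper_force(): force on a finger pad.
Only numpy, scipy, OpenCV 4.12 (cv2) and the standard library are available. Lean on these libraries where they do the work, as an engineer would, in place of code of your own. Each camera call takes 0.05 s, during which the arm holds its last target. There are 200 camera calls.

### The job

Close up the two packed pickling crocks, each with the weight and the lid of its own glaze, blue or white. In the blue crock the loose wooden board goes in first, flat on the gherkins with its two battens up (the white crock already has its board in); then in both crocks the weight lies flat on the board, knob up, and last the lid closes the mouth, sitting flat on the rim all round. Lower each piece into place gently, never dropping it, let go of everything, and leave the two small preserve jars standing where they are.

Things in the scene. Friction and masses are not known exactly. Their poses are not given: they have to be found in the camera images.
- crock_blue: Blue stoneware crock with thin white bands, packed with gherkins; fixed. 156 mm outside diameter, two lugs on its x axis (out to 97 mm from the centre, 114 mm up), straight round bore of 132 mm, rim 150 mm above the table. The gherkins' tops form a level bed 100 mm above the table. Origin: centre of its underside, on the table; z up.
- crock_white: White stoneware crock with blue bands, same shape and sizes as the blue one (bore 132 mm, rim at 150 mm); fixed. Packed with tomatoes under a wooden board already in place and fixed, whose two battens' tops lie level 124 mm above the table. Origin: centre of its underside, on the table; z up.
- board: Loose wooden board for the blue crock: roughly round, 112 mm across, slats 10 mm thick; on top two parallel battens 94 mm long (along its x), 10 wide, 14 high, at y = -22 and +22 mm (54 mm over their outer faces; grip across both, closing along its y). 24 mm high over all, so 124 mm above the table once in the crock. Lies battens up. Origin: centre of underside; z up. 0.1 kg.
- weight_blue: Blue stoneware weight: disc of 100 mm diameter, 20 mm thick, with a round straight knob of 26 mm diameter at its centre, 20 to 42 mm above its underside. Lies knob up. Origin: centre of its underside; z up through the knob. About 0.4 kg.
- weight_white: White stoneware weight: disc of 100 mm diameter, 20 mm thick, with a round straight knob of 26 mm diameter at its centre, 20 to 42 mm above its underside. Lies knob up. Origin: centre of its underside; z up through the knob. About 0.4 kg.
- lid_blue: Blue stoneware lid with a thin white ring. Flange of 150 mm diameter that rests on the crock's rim; below it a hollow collar, 116 mm diameter, 10 mm deep, goes into the bore. Dome top 40 mm up; round knob, 26 mm diameter, 40 to 64 mm up. Lies on its collar, knob up. Origin: centre of the collar's lower edge (140 mm above the table when seated); z up. 0.4 kg.
- lid_white: White stoneware lid with a thin blue ring. Flange of 150 mm diameter that rests on the crock's rim; below it a hollow collar, 116 mm diameter, 10 mm deep, goes into the bore. Dome top 40 mm up; round knob, 26 mm diameter, 40 to 64 mm up. Lies on its collar, knob up. Origin: centre of the collar's lower edge (140 mm above the table when seated); z up. 0.4 kg.
- jar_orange: Small preserve jar with orange contents and a white cap, 60 mm diameter, 80 mm tall, standing among the crock parts; not to be disturbed. Origin: centre of its underside; z up.
- jar_plum: Small preserve jar with almost black contents and a red cap, 60 mm diameter, 80 mm tall, standing among the crock parts; not to be disturbed. Origin: centre of its underside; z up.

How it is judged:
By the outcome, as a careful person would: the job done as asked, in the order asked, and still so for the second after the job is handed in, with the robot touching nothing.
It also fails if it takes over 131 s, if anything falls off the work surface, if the arm or the gripper's body presses on something with over 40 N, if the wrist force passes 120 N, or if a joint passes its speed limit or range.

## Working session

There is one attempt and no reset: what is moved stays moved. The work goes in short steps, each a Python script; the robot and the scene stay as the last script left them, time stands still between calls to the robot, and variables do not carry over. Pictures are saved under pics/ and viewed, at most 14 in all, crops included, and the job is handed in when it is done.

```bash
ls; mkdir -p pics
cat > h.py <<'E'
import numpy as np, cv2
from plant import robot, fingers, grab_frame, get_calibration, cut_out, mark_of
def ray(cam,uv,cal=None):
    c=cal or get_calibration(cam); f=240/np.tan(np.radians(c["vertical_fov"])/2)
    R=cv2.Rodrigues(np.array(c["rvec"],float))[0]; t=np.array(c["tvec"],float).ravel()
    d=R.T@np.array([(uv[0]-c["cx"])/f,(uv[1]-c["cy"])/f,1.]); o=-R.T@t
    return o,d
def onz(cam,uv,z,cal=None):
    o,d=ray(cam,uv,cal); return o+d*(z-o[2])/d[2]
def proj(cam,P,cal=None):
    c=cal or get_calibration(cam); f=240/np.tan(np.radians(c["vertical_fov"])/2)
    K=np.array([[f,0,c["cx"]],[0,f,c["cy"]],[0,0,1.]])
    return cv2.projectPoints(np.array(P,float).reshape(-1,1,3),np.array(c["rvec"],float),np.array(c["tvec"],float),K,None)[0].reshape(-1,2)
E
python3 - <<'E'
from h import *
np.set_printoptions(precision=3,suppress=True)
for c in ["scene","side","wrist"]:
    im=grab_frame(c); cv2.imwrite(f"pics/{c}0.png",im)
    k=get_calibration(c); print(c,k)
    for n in ["crock_blue","crock_white","board","weight_blue","weight_white","lid_blue","lid_white","jar_orange","jar_plum"]:
        print(n,[(np.round(m["uv"],1),round(m["confidence"],2),onz(c,m["uv"],0)[:2]) for m in mark_of(c,n)[:2]])
print(robot.get_time(),robot.get_tcp_rot(),robot.hold_point_z)
E
```

```text
pics
plant.py
scene {'vertical_fov': 50.78085343300751, 'cx': 318.5006674068842, 'cy': 238.76941036276935, 'rvec': array([ 2.455,  0.933, -0.272]), 'tvec': array([-0.39 , -0.295,  1.49 ])}
crock_blue [(array([309.5, 289.9]), 0.74, array([ 0.602, -0.121]))]
crock_white [(array([423.2, 183.6]), 0.71, array([0.62 , 0.326]))]
board [(array([236.7, 277.5]), 0.59, array([ 0.444, -0.216]))]
weight_blue [(array([300.7, 219.6]), 0.56, array([0.447, 0.015]))]
weight_white [(array([179.2, 332.6]), 0.8, array([ 0.448, -0.404])), (array([373.3, 239.7]), 0.72, array([0.63 , 0.093]))]
lid_blue [(array([249.9, 353.5]), 0.61, array([ 0.608, -0.329]))]
lid_white [(array([375.1, 241.3]), 0.61, array([0.636, 0.093]))]
jar_orange [(array([393.8, 137.1]), 0.62, array([0.455, 0.408]))]
jar_plum [(array([339.6, 178.4]), 0.64, array([0.435, 0.187]))]
side {'vertical_fov': 48.789027036181345, 'cx': 315.6394513398095, 'cy': 242.55354470215048, 'rvec': array([ 2.055, -0.704,  0.367]), 'tvec': array([-0.433,  0.198,  0.887])}
crock_blue [(array([377.2, 265.1]), 0.68, array([ 0.608, -0.13 ]))]
crock_white [(array([263.9, 186.5]), 0.97, array([0.618, 0.321]))]
board [(array([337.8, 322.4]), 0.92, array([ 0.43 , -0.217]))]
weight_blue [(array([276.4, 259.7]), 0.94, array([0.454, 0.017]))]
weight_white [(array([421.9, 383.6]), 0.86, array([ 0.444, -0.41 ]))]
lid_blue [(array([451.5, 318.5]), 0.6, array([ 0.6  , -0.337]))]
lid_white [(array([313.9, 216.6]), 0.57, array([0.626, 0.112]))]
jar_orange [(array([191. , 193.9]), 0.6, array([0.446, 0.405]))]
jar_plum [(array([231.7, 225.3]), 0.97, array([0.45, 0.2 ]))]
wrist {'vertical_fov': 64.07366917147831, 'cx': 320.28598961070264, 'cy': 239.00929094035874, 'rvec': array([-2.307, -1.748, -0.26 ]), 'tvec': array([-0.6  , -0.037,  0.38 ])}
crock_blue []
crock_white []
board []
weight_blue []
weight_white []
lid_blue []
lid_white []
jar_orange []
jar_plum []
1.5 [179.996   0.002 164.312] 0.0187
```

View pics/scene0.png

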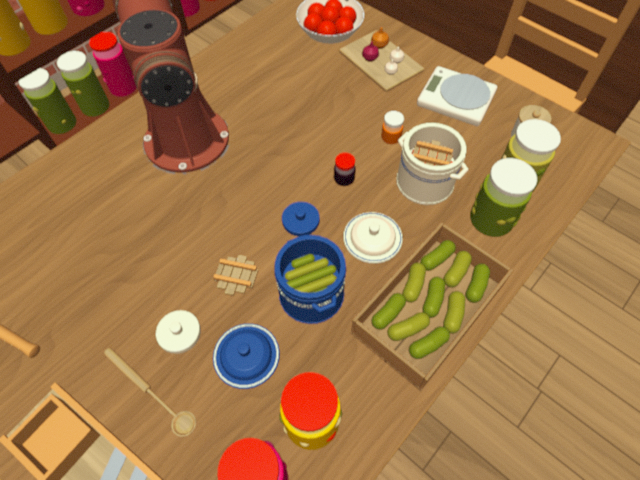

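View pics/side0.png

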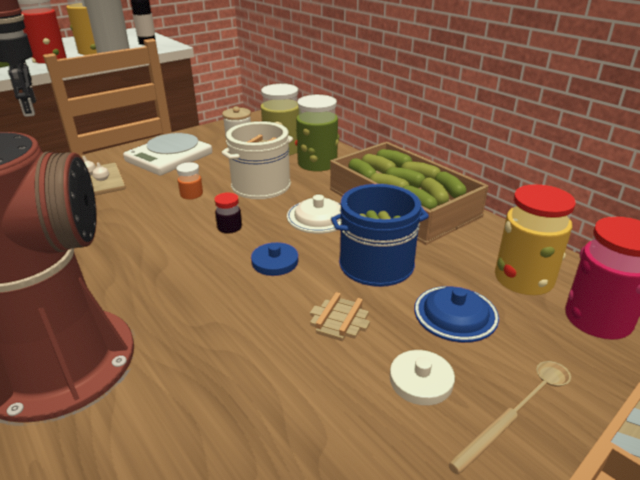

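Everything shows: the scene view has the blue crock at (310,280), the white crock at (430,165), the board at (236,273), the blue weight at (300,218), the white weight at (178,331), the lids at (247,353) and (373,237), and the jars at (393,127) and (345,168). The side view agrees. The two views differ by 10–19 mm in places, so I'll refine the positions with wrist views.

Run:
```python
from h import *
np.set_printoptions(precision=3,suppress=True)
import pickle
names=["crock_blue","crock_white","board","weight_blue","weight_white","lid_blue","lid_white"]
def cam():
    o,_=ray("wrist",(320,240)); return o
print(cam(),robot.get_tool_pos())
obs=[]
for c in ["scene","side"]:
    grab_frame(c)
    for n in names:
        m=cut_out(c,n)
        if m: obs.append((c,n,m[0]["confidence"],m[0]["pixels"],get_calibration(c)))
i=0
for p,yaw in [((.50,.22,.36),-160),((.48,-.05,.36),-180),((.45,-.27,.36),160)]:
    try: robot.move_pose(p,[180,0,yaw])
    except Exception as e: print(p,yaw,repr(e)); continue
    robot.pause(.2)
    cal=get_calibration("wrist"); im=grab_frame("wrist"); i+=1; cv2.imwrite(f"pics/w{i}.png",im)
    print(p,robot.get_time(),cam(),robot.get_q())
    for n in names:
        m=cut_out("wrist",n)
        if m:
            obs.append(("wrist%d"%i,n,m[0]["confidence"],m[0]["pixels"],cal))
            mk=mark_of("wrist",n)
            print(n,round(m[0]["confidence"],2),m[0]["pixels"].sum(),m[0]["uv"],[(onz("wrist",k["uv"],0,cal)[:2],round(k["confidence"],2)) for k in mk[:1]])
pickle.dump(obs,open("obs.pkl","wb"))
print(robot.get_time())
ims=[cv2.resize(cv2.imread(f"pics/w{k}.png"),(400,300)) for k in range(1,i+1)]
while len(ims)<4: ims.append(ims[0]*0)
cv2.imwrite("pics/wall.png",np.vstack([np.hstack(ims[:2]),np.hstack(ims[2:4])]))
```

```text
[0.09  0.598 0.374] [0.162 0.578 0.231]
(0.5, 0.22, 0.36) 4.3917 [0.429 0.195 0.503] [ 10.079   0.791  13.829 103.047   0.003  -9.966]
crock_blue 0.94 11562 [42.3, 177.3] [(array([ 0.609, -0.123]), 0.59)]
crock_white 0.6 18709 [375.6, 321.0] [(array([0.616, 0.334]), 0.58)]
weight_blue 0.64 6274 [171.5, 79.7] [(array([0.445, 0.015]), 0.93)]
lid_white 0.71 9656 [196.8, 236.1] [(array([0.619, 0.095]), 0.62)]
(0.48, -0.05, 0.36) 6.2417 [ 0.405 -0.049  0.503] [-21.417 -10.135   3.486 103.621   0.006 -21.518]
crock_blue 0.9 18242 [262.4, 300.5] [(array([ 0.606, -0.12 ]), 0.68)]
crock_white 0.78 11968 [596.3, 293.6] [(array([0.614, 0.331]), 0.82)]
board 0.82 5578 [190.5, 149.5] [(array([ 0.435, -0.213]), 0.7)]
weight_blue 0.79 5158 [371.1, 153.8] [(array([0.445, 0.015]), 0.85)]
weight_white 0.56 5518 [40.2, 153.1] [(array([ 0.445, -0.398]), 0.87)]
lid_blue 0.83 8971 [108.2, 275.0] [(array([ 0.603, -0.338]), 0.96)]
lid_white 0.92 8074 [418.0, 282.6] [(array([0.621, 0.095]), 0.79)]
(0.45, -0.27, 0.36) 8.0833 [ 0.38  -0.244  0.503] [-45.138  -3.001  10.13  103.101   0.007 -25.258]
crock_blue 0.55 20493 [499.5, 271.0] [(array([ 0.605, -0.121]), 0.85)]
board 0.8 5093 [358.4, 157.5] [(array([ 0.439, -0.215]), 0.9)]
weight_blue 0.65 6353 [538.8, 98.2] [(array([0.446, 0.013]), 0.79)]
weight_white 0.79 4589 [225.2, 214.8] [(array([ 0.445, -0.4  ]), 0.92)]
lid_blue 0.7 8183 [311.4, 300.8] [(array([ 0.603, -0.335]), 0.78)]
lid_white 0.62 6669 [611.0, 217.3] [(array([0.622, 0.093]), 0.69)]
8.7333
```

View pics/wall.png

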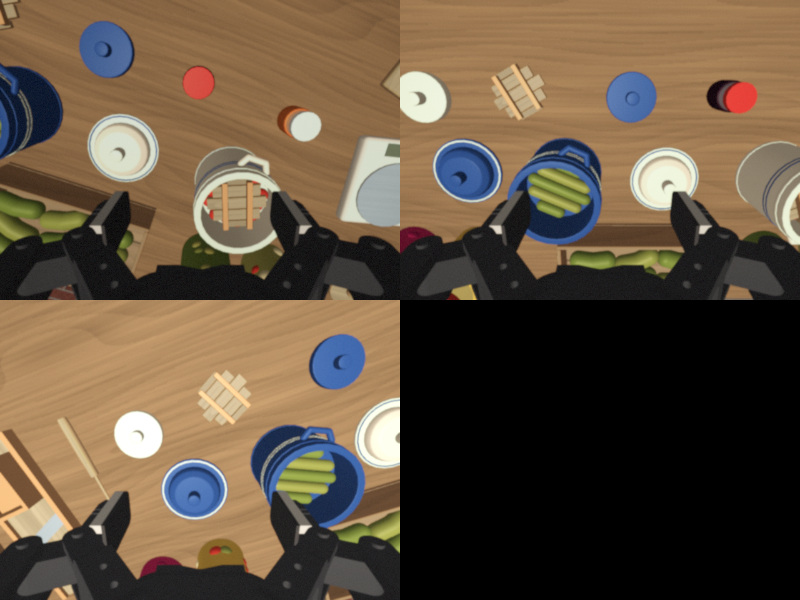

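The wrist views show every piece clearly, and the reports agree to a few mm. The board's battens run diagonally, at about (515,90) in the tile top right. Next I'll fit silhouettes and find the batten direction.

Run:
```python
from h import *
import pickle
from scipy.optimize import minimize
np.set_printoptions(precision=4,suppress=True)
obs=pickle.load(open("obs.pkl","rb"))
prof={"crock":[(.078,0),(.078,.15)],"weight":[(.05,0),(.05,.02),(.013,.02),(.013,.042)],
"lid":[(.058,0),(.058,.01),(.075,.01),(.075,.014),(.02,.04),(.013,.04),(.013,.064)],"board":[(.056,0),(.056,.01)]}
guess={"crock_blue":(.606,-.122),"crock_white":(.616,.332),"board":(.437,-.214),"weight_blue":(.446,.015),"weight_white":(.445,-.4),"lid_blue":(.603,-.336),"lid_white":(.621,.095)}
a=np.linspace(0,2*np.pi,48,endpoint=False)
def sil(n,xy,cal):
    im=np.zeros((480,640),np.uint8); cs=[]
    for r,z in prof[n.split("_")[0]]:
        cs.append(proj("",np.c_[xy[0]+r*np.cos(a),xy[1]+r*np.sin(a),0*a+z],cal))
    for i in range(len(cs)-1):
        h=cv2.convexHull(np.vstack(cs[i:i+2]).astype(np.float32))
        cv2.fillConvexPoly(im,np.round(h*16).astype(np.int32),1,shift=4)
    return im>0
for n,g in guess.items():
    def cost(xy,os):
        return sum(1-(s&o[3]).sum()/(s|o[3]).sum() for o in os for s in [sil(n,xy,o[4])])
    os=[o for o in obs if o[1]==n]
    fit=lambda o:minimize(cost,g,args=(o,),method="Nelder-Mead",options=dict(initial_simplex=[g,(g[0]+.008,g[1]),(g[0],g[1]+.008)],xatol=2e-4))
    for o in os:
        r=fit([o]); print(n,o[0],round(o[2],2),r.x,round(1-r.fun,3))
for k in (2,3):
    o=[o for o in obs if o[1]=="board" and o[0]==f"wrist{k}"][0]
    hsv=cv2.cvtColor(cv2.imread(f"pics/w{k}.png"),cv2.COLOR_BGR2HSV).astype(int)
    S=hsv[...,1]; th=np.median(S[o[3]])
    m=o[3]&(S>th+25)&(hsv[...,2]>150)
    nl,lab,st,_=cv2.connectedComponentsWithStats(m.astype(np.uint8))
    cen=[]
    for i in sorted(range(1,nl),key=lambda i:-st[i,4])[:3]:
        v,u=np.where(lab==i); P=np.array([onz("",x,.024,o[4])[:2] for x in zip(u,v)])
        c,s,ang=cv2.minAreaRect(P.astype(np.float32)*1000); w,V=np.linalg.eigh(np.cov(P.T))
        print(k,st[i,4],"rect",np.array(c),np.array(s),"ang",np.degrees(np.arctan2(V[1,1],V[0,1])))
    cv2.imwrite(f"pics/bm{k}.png",m*255)
```

```text
crock_blue scene 0.72 [ 0.6109 -0.1252] 0.954
crock_blue side 0.74 [ 0.6109 -0.1233] 0.941
crock_blue wrist1 0.94 [ 0.6108 -0.1266] 0.989
crock_blue wrist2 0.9 [ 0.6086 -0.1243] 0.889
crock_blue wrist3 0.55 [ 0.6087 -0.1256] 0.841
crock_white scene 0.86 [0.6178 0.3339] 0.953
crock_white side 0.72 [0.618  0.3372] 0.954
crock_white wrist1 0.6 [0.6151 0.334 ] 0.906
crock_white wrist2 0.78 [0.6174 0.3358] 0.982
board scene 0.84 [ 0.4355 -0.2107] 0.819
board side 0.89 [ 0.4412 -0.2083] 0.841
board wrist2 0.82 [ 0.4373 -0.2127] 0.835
board wrist3 0.8 [ 0.438  -0.2132] 0.796
weight_blue scene 0.6 [0.4474 0.0124] 0.946
weight_blue side 0.76 [0.4462 0.0128] 0.943
weight_blue wrist1 0.64 [0.4461 0.0141] 0.946
weight_blue wrist2 0.79 [0.4467 0.0123] 0.96
weight_blue wrist3 0.65 [0.4457 0.0116] 0.962
weight_white scene 0.79 [ 0.4489 -0.4032] 0.925
weight_white side 0.66 [ 0.4468 -0.4035] 0.934
weight_white wrist2 0.56 [ 0.4465 -0.4064] 0.963
weight_white wrist3 0.79 [ 0.447  -0.4051] 0.935
lid_blue scene 0.84 [ 0.607 -0.338] 0.976
lid_blue side 0.97 [ 0.6066 -0.3375] 0.974
lid_blue wrist2 0.83 [ 0.6071 -0.3397] 0.986
lid_blue wrist3 0.7 [ 0.6069 -0.3395] 0.985
lid_white scene 0.78 [0.6249 0.0932] 0.971
lid_white side 0.76 [0.6241 0.0957] 0.797
lid_white wrist1 0.71 [0.6252 0.0921] 0.986
lid_white wrist2 0.92 [0.625  0.0928] 0.922
lid_white wrist3 0.62 [0.6251 0.0939] 0.993
2 165 rect [ 445.9979 -232.3943] [92.3473 12.1724] ang -147.98675111036323
2 133 rect [ 422.2102 -189.213 ] [92.7828  9.0376] ang -150.5428486054305
2 14 rect [ 469.2519 -168.1289] [ 1.5685 15.6654] ang 122.82071394731622
3 280 rect [ 433.4651 -188.9655] [75.0159 16.1983] ang -154.85221110158955
3 212 rect [ 444.8795 -230.897 ] [93.7828 13.5786] ang -152.7962678806191
3 44 rect [ 390.742  -215.1533] [14.2164 13.752 ] ang 170.98627395721846[ WARN:0@1.836] global loadsave.cpp:1063 imwrite_ Unsupported depth image for selected encoder is fallbacked to CV_8U.
```

```bash
cat >> h.py <<'E'
C=dict(crock_blue=(.6103,-.1253),crock_white=(.6170,.3347),board=(.437,-.2120),weight_blue=(.4463,.0126),weight_white=(.4467,-.4050),lid_blue=(.6069,-.3390),lid_white=(.6250,.0932))
def st(s): print(s,round(robot.get_time(),2),np.round(robot.get_tool_pos(),4),"F",np.round(robot.get_ft_force(),1),"w",round(robot.get_gripper_width(),4),"gf",np.round(robot.get_gripper_force(),1))
def pick(xy,yaw,zg,op,zhi=.26,touch=False):
    "zg: TCP height of the grasp"
    robot.move_pose([*xy,zg+.08],[180,0,yaw]); fingers.set_gripper(op)
    robot.line_to([*xy,zg+.015],vel=.12)
    hit=robot.line_to([*xy,zg],vel=.03,guard=4); st(f"down hit={hit}")
    if hit: robot.line_to([*xy,robot.get_tool_pos()[2]+.002],vel=.03)
    fingers.set_gripper(0); robot.pause(.2); st("gripped"); z=robot.get_tool_pos()[2]
    robot.line_to([*xy,zg+.03],vel=.06); robot.line_to([*xy,zhi],vel=.2); st("lifted"); return z
def place(xy,yaw,zt,zhi,op):
    "zt: TCP height expected at rest"
    robot.move_pose([*xy,zhi],[180,0,yaw]); robot.pause(.2); st("above")
    robot.line_to([*xy,zt+.012],vel=.12); robot.pause(.2)
    hit=robot.line_to([*xy,zt-.004],vel=.015,guard=3); st(f"set hit={hit}, zt={zt:.4f}")
def release(xy,op,zhi):
    fingers.set_gripper(op); robot.pause(.2); st("open")
    x=robot.get_tool_pos(); robot.line_to([x[0],x[1],x[2]+.03],vel=.06); robot.line_to([x[0],x[1],zhi],vel=.2); st("clear")
E
python3 - <<'E'
from h import *
z=pick(C["board"],-150.5,.006,.068)
print(z)
cv2.imwrite("pics/b1.png",grab_frame("wrist")); cv2.imwrite("pics/b2.png",grab_frame("side"))
a=cv2.imread("pics/b1.png");b=cv2.imread("pics/b2.png")
cv2.imwrite("pics/b3.png",cv2.resize(np.hstack([a,b]),(800,300)))
E
```

```text
down hit=False 11.48 [ 0.437 -0.212  0.006] F [-0.  -0.3 -0.2] w 0.0683 gf 0.0
gripped 11.96 [ 0.4374 -0.2124  0.0067] F [-0.1 -0.1  5.9] w 0.0524 gf 66.8
lifted 13.88 [ 0.4367 -0.2117  0.2588] F [ 0.  -0.7 -1.2] w 0.0527 gf 65.2
0.006659784155644905
```

View pics/b3.png

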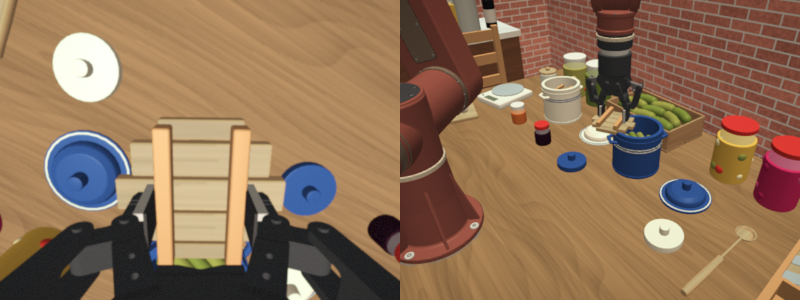

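The board is held across both battens. Their far ends are at about (259,203) and (384,203) in the full wrist picture. I'll use them to check how the board sits in the grip, then lower it.

Run:
```python
from h import *
np.set_printoptions(precision=4,suppress=True)
t=np.array(robot.get_tool_pos()); e=[onz("wrist",u,.276)[:2] for u in ((259,203),(384,203))]
ax=np.array([np.cos(np.radians(29.5)),np.sin(np.radians(29.5))]); ay=np.array([-ax[1],ax[0]])
m=np.mean(e,0)-t[:2]; d=e[1]-e[0]; print("end along x",m@ax,"y",m@ay,"sep",np.linalg.norm(d),"ang",np.degrees(np.arctan2(d[1],d[0])))
off=(-47-(m@ax)) if m@ax<0 else 47-(m@ax)
off=-off  # board centre relative to TCP along ax
print("board offset along x",off)
g=off if abs(off)<.02 else 0
```

```text
end along x -0.04931927021353775 y 0.0008599650779673295 sep 0.041637167205993385 ang 119.47436793900812
board offset along x 46.95068072978646
```

Run:
```python
from h import *
ax=np.array([np.cos(np.radians(29.5)),np.sin(np.radians(29.5))])
xy=np.array(C["crock_blue"])+.002*ax
place(xy,-150.5,.1067,.26,.066)
```

```text
above 14.97 [ 0.6115 -0.1252  0.2605] F [-1.1  1.1 -1.1] w 0.0521 gf 65.2
set hit=True, zt=0.1067 17.27 [ 0.6119 -0.1243  0.1067] F [-2.8 -0.4  4.5] w 0.0528 gf 66.4
```

Run:
```python
from h import *
release(None,.066,.30)
cv2.imwrite("pics/c0.png",grab_frame("wrist")); 
print([(m["uv"],m["confidence"],onz("wrist",m["uv"],.1)) for m in mark_of("wrist","board")])
# weight blue
z=pick(C["weight_blue"],-170,.0225,.05,zhi=.28); print(z)
cv2.imwrite("pics/c1.png",grab_frame("wrist")); k=grab_frame("scene")[100:400,200:520]; 
a=cv2.resize(cv2.imread("pics/c0.png"),(400,300)); cv2.imwrite("pics/c2.png",np.vstack([np.hstack([a,cv2.resize(cv2.imread("pics/c1.png"),(400,300))]),np.hstack([cv2.resize(k,(400,300)),a*0])]))
```

```text
open 17.76 [ 0.6113 -0.124   0.1056] F [ 0.2  0.4 -0.6] w 0.0658 gf 0.0
clear 19.38 [ 0.611  -0.1239  0.2986] F [0.4 0.4 0.4] w 0.0662 gf 0.0
[([319.2, 210.1], 0.7, array([ 0.61147691, -0.12319843,  0.1       ]))]
down hit=False 22.26 [0.4463 0.0126 0.0225] F [-0.7 -0.1  0.7] w 0.05 gf 0.0
gripped 22.81 [0.4466 0.0125 0.023 ] F [-1.6  0.6  7.4] w 0.0238 gf 58.8
lifted 24.75 [0.4459 0.0127 0.2789] F [-0.7  0.4 -5. ] w 0.0236 gf 59.0
0.022979380907080696
```

View pics/c2.png

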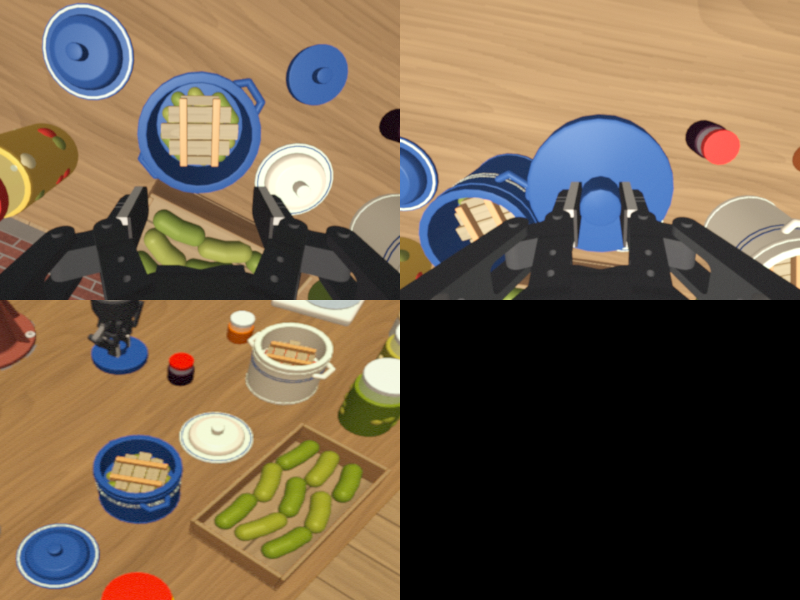

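The board sits flat in the blue crock, centred at (200,130) in the first tile. The blue weight hangs level from the gripper. Next: place it and fetch the blue lid.

Run:
```python
from h import *
place(C["crock_blue"],-170,.147,.28,.05)
```

```text
above 25.92 [ 0.61   -0.1245  0.2808] F [-0.8  0.5 -3.8] w 0.0239 gf 59.1
set hit=True, zt=0.1470 28.04 [ 0.6102 -0.1253  0.147 ] F [-0.4 -0.4  5.6] w 0.0237 gf 60.0
```

Run:
```python
from h import *
release(None,.045,.30)
a=cv2.resize(grab_frame("wrist"),(400,300))
z=pick(C["lid_blue"],165,.0435,.045,zhi=.30); print(z)
b=cv2.resize(grab_frame("wrist"),(400,300)); c=cv2.resize(grab_frame("side")[130:430,150:550],(400,300))
cv2.imwrite("pics/d.png",np.vstack([np.hstack([a,b]),np.hstack([c,c*0])]))
```

```text
open 28.57 [ 0.6092 -0.1248  0.1453] F [0.3 0.  0.3] w 0.045 gf 0.0
clear 30.0 [ 0.609  -0.1248  0.2986] F [-0.6  0.9 -0.7] w 0.0453 gf 0.0
down hit=False 32.68 [ 0.6069 -0.339   0.0435] F [0.5 0.6 0.2] w 0.0449 gf 0.0
gripped 33.2 [ 0.6071 -0.3393  0.0441] F [-0.9 -0.2  5.5] w 0.0242 gf 59.3
lifted 35.13 [ 0.6067 -0.3388  0.2989] F [ 0.5 -0.6 -4.4] w 0.0238 gf 59.0
0.04405234550702471
```

View pics/d.png

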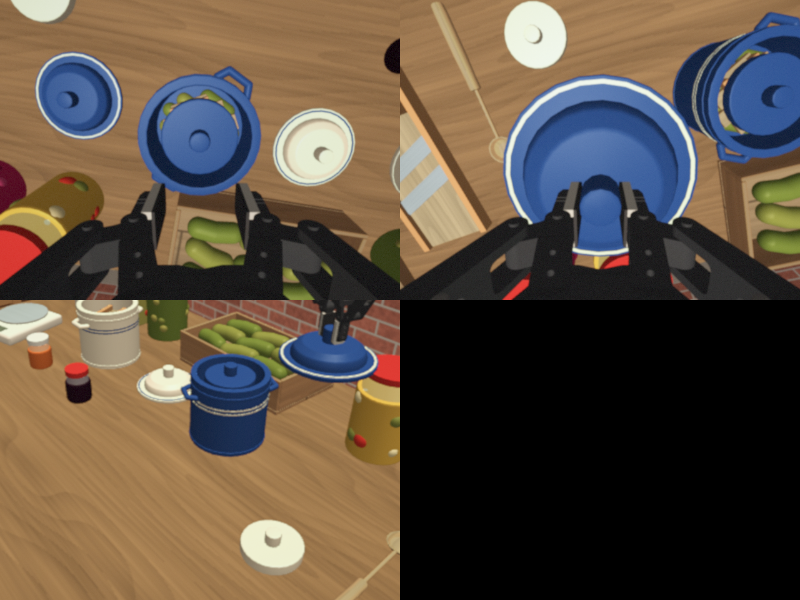

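The blue weight lies flat on the board, and the blue lid hangs level from its knob. Placing the lid.

Run:
```python
from h import *
place(C["crock_blue"],165,.1840,.30,.045)
```

```text
above 36.29 [ 0.6103 -0.1265  0.2997] F [ 0.2 -0.4 -2.7] w 0.0239 gf 59.0
set hit=True, zt=0.1840 38.27 [ 0.6102 -0.1252  0.184 ] F [0.  0.4 4.5] w 0.0244 gf 59.9
```

Run:
```python
from h import *
release(None,.045,.32)
a=cv2.resize(grab_frame("wrist"),(400,300))
z=pick(C["weight_white"],150,.0225,.05,zhi=.32); print(z)
b=cv2.resize(grab_frame("wrist"),(400,300)); c=cv2.resize(grab_frame("side")[130:430,150:550],(400,300))
cv2.imwrite("pics/e.png",np.vstack([np.hstack([a,b]),np.hstack([c,c*0])]))
place(C["crock_white"],-160,.124+z,.32,.045)
```

```text
open 38.81 [ 0.6095 -0.1249  0.1825] F [-0.5  0.3 -0.4] w 0.0449 gf 0.0
clear 40.15 [ 0.6093 -0.1249  0.3186] F [ 0.2  1.  -0.1] w 0.0452 gf 0.0
down hit=False 43.22 [ 0.4467 -0.405   0.0225] F [ 0.3 -0.7  0.7] w 0.0497 gf 0.0
gripped 43.77 [ 0.4469 -0.4053  0.0231] F [-0.9  0.1  5.7] w 0.0237 gf 59.2
lifted 45.91 [ 0.4465 -0.4047  0.3189] F [ 0.3 -0.3 -3.6] w 0.0237 gf 59.0
0.023067604819014546
above 48.89 [0.6173 0.3342 0.32  ] F [ 0.9  0.2 -3.5] w 0.024 gf 59.0
set hit=True, zt=0.1471 51.35 [0.6169 0.3347 0.1471] F [-0.3  0.2  5.9] w 0.0238 gf 59.9
```

View pics/e.png

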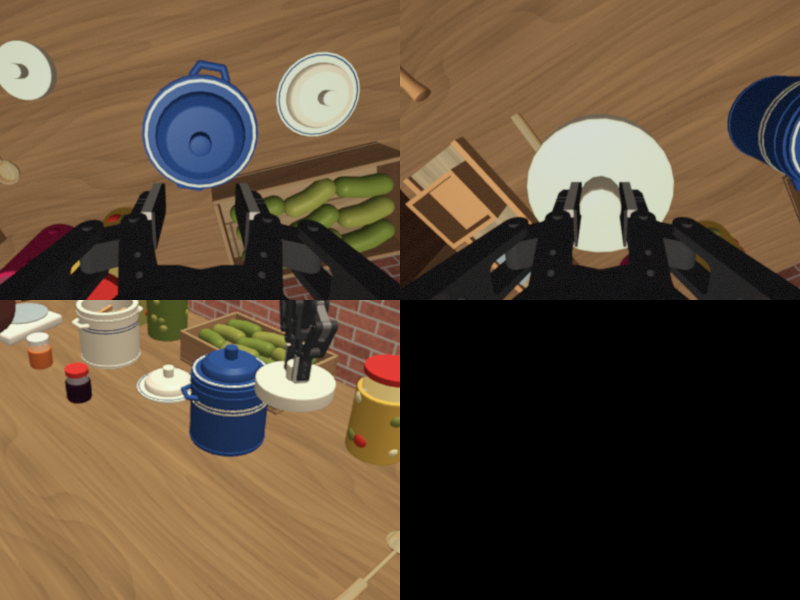

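The blue lid sits flat and centred on its crock. The white weight was held level and has now met the battens at the expected height.

Run:
```python
from h import *
release(None,.045,.32)
a=cv2.resize(grab_frame("wrist"),(400,300))
z=pick(C["lid_white"],-175,.0435,.045,zhi=.32); print(z)
b=cv2.resize(grab_frame("wrist"),(400,300)); c=cv2.resize(grab_frame("side")[100:400,150:550],(400,300))
cv2.imwrite("pics/f.png",np.vstack([np.hstack([a,b]),np.hstack([c,c*0])]))
```

```text
open 51.88 [0.616  0.3344 0.1453] F [-0.8  0.2  0.3] w 0.0449 gf 0.0
clear 53.41 [0.6159 0.3343 0.3187] F [-0.9  0.2 -1.2] w 0.045 gf 0.0
down hit=False 56.2 [0.6249 0.0932 0.0435] F [ 0.5 -0.4  0.1] w 0.0451 gf 0.0
gripped 56.72 [0.6253 0.0931 0.0441] F [-0.7 -0.6  5.3] w 0.0237 gf 59.2
lifted 58.75 [0.6247 0.0932 0.3189] F [ 0.8 -1.2 -4.1] w 0.0239 gf 59.1
0.04406892910969325
```

View pics/f.png

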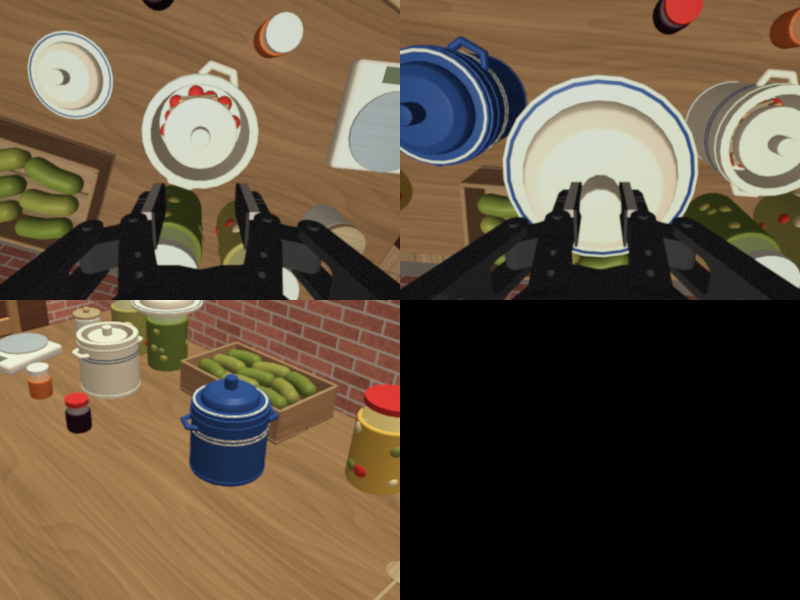

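The white weight lies flat in its crock at (200,130) in the first tile, and the white lid hangs level.

Run:
```python
from h import *
place(C["crock_white"],-160,.1841,.32,.045)
z=robot.get_tool_pos()[2]
if abs(z-.184)<.002:
    release(None,.045,.34)
a=cv2.resize(grab_frame("wrist"),(400,300)); c=cv2.resize(grab_frame("side")[100:400,150:550],(400,300)); d=cv2.resize(grab_frame("scene")[60:360,200:600],(400,300))
cv2.imwrite("pics/g.png",np.vstack([np.hstack([a,d]),np.hstack([c,c*0])]))
```

```text
above 60.01 [0.6175 0.3334 0.3202] F [-0.6 -0.3 -4.9] w 0.0237 gf 59.1
set hit=True, zt=0.1841 62.16 [0.6169 0.3347 0.1841] F [ 0.4 -0.5  6. ] w 0.0241 gf 60.2
open 62.69 [0.616  0.3344 0.182 ] F [-0.2  0.5 -1.3] w 0.0449 gf 0.0
clear 64.13 [0.616  0.3344 0.3387] F [-0.6 -0.4  0.5] w 0.045 gf 0.0
```

View pics/g.png

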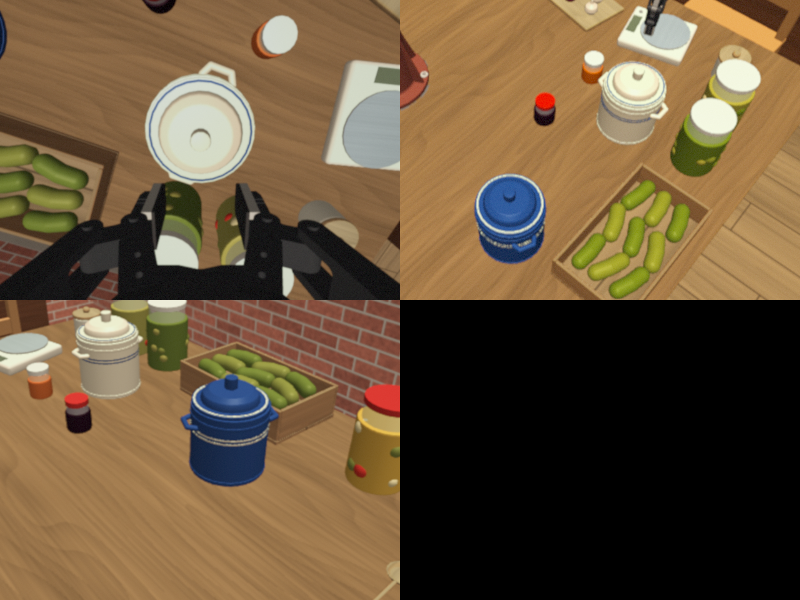

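Both lids sit flat and centred, both jars still stand where they were, and the gripper is clear of everything.

```bash
python3 -c "
from h import *
print(robot.job_done())"
```

```text
the job is handed in; nothing more can be done
None
```

Both crocks are closed, each with its own board, weight and lid flat in place; the two jars were left where they stood, and the job was handed in at about 64 s.

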